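# Push the cover plate out over the end of the staging ledge

## Robot

A 6-joint arm with a two-finger parallel gripper is mounted at the origin on a cart in front of the work surface, level with it; the furniture and walls round the work are solid. World frame = base frame: x ahead of the robot, y to its left, z up, the work surface at z = 0. Lengths are in mm, angles in rad, forces in N, time in s.
With the tool pointing down it reaches from about 350 to 975 mm from the base axis. Payload 7.1 kg.
Tool frame: the origin (TCP) lies at the very end of the fingers, on their centre line; the grasp point (between the pads) lies 19 mm behind it; z points along the fingers, y is the line along which they close (so a half turn about z gives the same grasp; the last joint's range is limited). The gripper opens to 88 mm and grips with 3 to 60 N. Pads are 20 mm wide; open, the fingers measure 115 mm over their backs; the gripper's body (75 mm by 178 mm) begins 61 mm behind the grasp point.
Start: joints at [1.274, 0.423, 1.63, -0, 1.089, -0.019], TCP at [171.369, 601.03, 222.675] pointing down, gripper open.
Joint ranges: [-3, 3], [-0.9, 2.11], [0.09, 2.58], [-1.31, 4.45], [0.11, 2.69], [-2.54, 2.54]. Speed limits (rad/s): [2.39, 2.39, 3.01, 3.14, 3.14, 3.14].

## Interface

Orientations are given as a rotation vector (axis times angle).
In Python, from workcell import sensors, imaging, close_job gives the robot as it stands. The module is installed in compiled form; this text tells all that it offers.
- The arm moves only by the tool servo_tool, never from a script. Its argument "steps" is a list of rows, each a list of 3 entries, a list of its own where there are three numbers: the shift along the world's x, y, z in m, then the turn, a rotation vector about the world's x, y, z in degrees, then the opening, from -1 (shut) to 1 (fully open). A call has exactly 8 rows; each row shifts and turns the commanded pose from where the row before left it; what a row does not reach is not made up. A row lasts 1/12 s, in which the tool goes at most 41.7 mm and 7.16 degrees, less where a joint would pass 70% of its speed; a pose out of reach is approached as far as the arm can. A call is refused whole if a number of a shift passes 0.0417 or a number of a turn 7.16, either way. A call with a gripper value outside its range is refused whole. The fingers move at their own pace and stop on an object; the grip force is fixed at half the most. Time passes only in rows, so rows that do not move let the fingers close, or fill a call up. It gives the time, the measured TCP pose, the force, the opening and the grip force at its end, in the units of the state.
- sensors.get_obs(): the state, without advancing time (a new reading comes with each control period).
- imaging.get_image(name): name is "scene" or "top" or "wrist"; returns a dict with "color" (420x560x3 uint8, blue, green, red), "range_z" (420x560 float32, mm along the optical axis (not along the pixel's ray), 0 where there is no reading), "vertical_fov" (degrees; the focal length in pixels is half the picture's height over the tangent of half this angle, whatever the lens; pixels are square), "cx", "cy" (the principal point, pixels), "k1" (the pictures are not rectified: a ray, as slopes to the right and down, at radius r is drawn at 1 + k1 r^2 times it, then the intrinsics apply), "rvec" (rotation vector, rad) and "tvec" (3), from world to camera coordinates, as OpenCV has them; the wrist camera has in their place "tool_from_camera" (4x4, takes a point from camera to tool coordinates, whose origin is the TCP and whose axes are the flange's). Camera axes: x right, y down, z forward; pixel columns grow to the right and rows downward; lengths in mm; the calibration is good to about 2 mm. A picture is of the moment at which its call begins: read the wrist's pose just before it.
- close_job(): hands the job in; it is judged then, once.
The state is a dict: "t": time; "qpos": joint angles; "qvel": joint speeds; "joint_torque": joint torques, N m; "ee_pos": TCP position; "orientation": TCP orientation; "ft_force": force on the tool from outside, world axes, zero at the start; "moment": the same for the moment, N m; "width": finger opening in mm; "grasp_force": force on a finger pad.
Only numpy, scipy, OpenCV 4.12 (cv2) and the standard library are available. Lean on these libraries where they do the work, as an engineer would, in place of code of your own. Each camera call takes 0.05 s, during which the arm holds its last target. There are 200 camera calls.

## Task

Using only pushes of the fingertips, square the loose metal plate up against the ledge's fence and slide it along the ledge until about a third of its length sticks out over the end that faces the foam tray, so that a colleague can take it by the edge. It must stay lying flat on the ledge, flush along the fence; do not pick it up, and do not disturb the foam tray, the tube block or the timer. Finish with the hand clear.

Things in the scene. Friction and masses are not known exactly. Their poses are not given: they have to be found in the camera images.
- ledge: Grey plastic staging ledge fixed to the bench. Origin at the centre of its underside, on the bench. Its deck is 160 mm deep (own x, -80 to +80 mm) and 300 mm long (own y, -150 to +150 mm); deck top 60 mm above the bench. A fence 12 mm thick and 14 mm higher than the deck runs along the whole far side (+x): its inner face is at own x = +68 mm. Both ends and the near side are open, with no lip. z up.
- plate: Loose bare aluminium plate lying flat on the ledge's deck, 90 mm (own x) by 130 mm (own y) by 8 mm thick, 0.25 kg or so, slides with light friction. Origin at the centre of its underside; z up. At the start it lies wholly on the deck, some way off the fence and slightly askew, its own y within about 0.15 rad of the ledge's y.
- foam_tray: White flat foam tray, 93 mm (own x) by 201 mm (own y) by 19 mm high, lying on the bench off one end of the ledge, its middle roughly 270 mm from the ledge's middle along the ledge's y; it can be at either end and its end is the one over which the plate must stick out. Origin at the centre of its underside.
- block: Moulded tube block, 62 x 62 x 48 mm, standing on the bench off the other end of the ledge. Origin at the centre of its underside. Leave alone.
- timer: Small bench timer with three keys, 62 x 66 x 19 mm, lying on the bench on the near side of the ledge. Origin at the centre of its underside. Leave alone.
There are look-alikes about, which are no part of the job. Several things have the shape of the plate; the one meant has the colours described above.

How it is judged:
By the outcome, as a careful person would: the job done as asked, in the order asked, and still so for the second after the job is handed in, with the robot touching nothing.
It also fails if it takes over 51 s, if anything falls off the work surface, if the arm or the gripper's body presses on something with over 40 N, if the wrist force passes 120 N, or if a joint passes its speed limit or range.

## Working session

There is one attempt and no reset: what is moved stays moved. The work goes in short steps, Python scripts to look and compute and a tool call to move; the robot and the scene stay as the last step left them, time stands still between calls to the robot, and variables do not carry over. Pictures are saved under pics/ and viewed, at most 10 in all, crops included, and the job is handed in when it is done.

Besides the shell and the picture viewer there is one more tool, called after ">>>" as name(argument=value, ...), one argument or row to a line, values as JSON. servo_tool: Moves the arm, as the interface text tells. Its arguments: {"type":"object","properties":{"steps":{"type":"array"}},"required":["steps"]}

```bash
mkdir -p pics
cat > h.py <<'E'
import numpy as np, cv2
from workcell import sensors, imaging
def cam(name):
    o=sensors.get_obs(); im=imaging.get_image(name)
    f=210/np.tan(np.radians(im["vertical_fov"])/2)
    if name=="wrist":
        R,_=cv2.Rodrigues(np.array(o["orientation"],float)); T=np.eye(4); T[:3,:3]=R; T[:3,3]=o["ee_pos"]
        M=T@np.array(im["tool_from_camera"])
        Rc,c=M[:3,:3],M[:3,3]
    else:
        R,_=cv2.Rodrigues(np.array(im["rvec"],float)); Rc=R.T; c=-R.T@np.array(im["tvec"],float).ravel()
    return im,f,Rc,c
def rays(C,px):
    im,f,Rc,c=C
    d=(np.asarray(px,float).reshape(-1,2)-[im["cx"],im["cy"]])/f
    u=d.copy()
    for _ in range(20): u=d/(1+im["k1"]*(u**2).sum(1,keepdims=True))
    return np.c_[u,np.ones(len(u))]@Rc.T
def plane(C,px,z):
    r=rays(C,px); c=C[3]
    return c+r*((z-c[2])/r[:,2:])
def pts(C):
    im=C[0]; h,w=im["range_z"].shape
    g=np.stack(np.meshgrid(np.arange(w),np.arange(h)),-1).reshape(-1,2)
    return (C[3]+rays(C,g)*im["range_z"].reshape(-1,1)).reshape(h,w,3)
E
python3 - <<'E'
from h import *
for n in ["top","scene"]:
    C=cam(n); cv2.imwrite(f"pics/{n}0.png",C[0]["color"]); print(n,C[3],C[1],C[0]["k1"])
print(sensors.get_obs())
E
```

```text
top [ 408.31400135   12.55092116 1002.66837178] 406.35494084498856 0.016025278955847128
scene [  68.8957405  -765.67466168  565.43585757] 401.33881904243384 -0.06397809030247703
{'t': 0.1, 'qpos': array([ 1.27399115e+00,  4.23781622e-01,  1.63063338e+00, -1.22016996e-05,
        1.08861202e+00, -1.90094610e-02]), 'qvel': array([ 1.04408278e-03, -1.46002321e-03, -2.76088081e-03,  4.93014883e-04,
        1.13059789e-04, -3.92843036e-05]), 'joint_torque': array([-9.62814702e-04, -5.45612669e+01, -2.74324876e+01,  6.44194731e-02,
        1.89311674e-02,  1.29663303e-05]), 'ee_pos': array([171.22877146, 600.54238905, 221.96091676]), 'orientation': array([-4.34920079e-01, -3.11112421e+00,  2.22759695e-03]), 'ft_force': array([ 0.18373024,  0.7434256 , -0.41439711]), 'moment': array([ 0.00621978,  0.03685569, -0.03027876]), 'grasp_force': 0.0, 'width': 88.08041145686681}
```

View pics/top0.png

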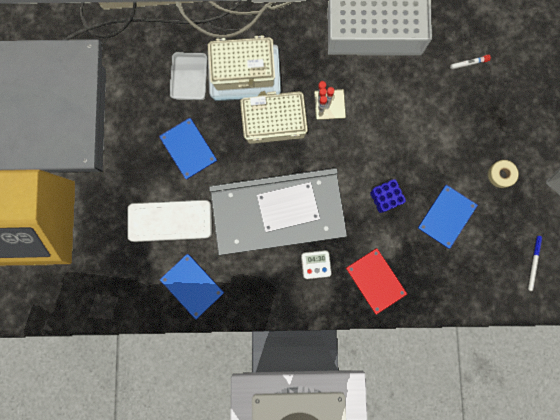

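View pics/scene0.png

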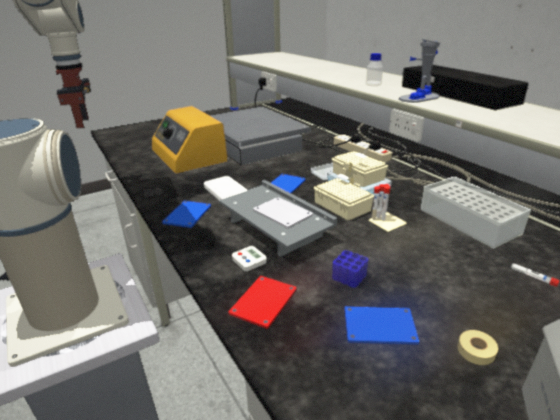

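The top view shows the ledge with corners near (210,187), (337,171), (346,236) and (219,254), and the fence along its upper side. The plate is at about (288,206), the tray off the left (+y) end at (169,221), the block at (388,195) and the timer at (316,265). The scene view agrees.

```bash
cat > meas.py <<'E'
from h import *
def rect(m):
    cs,_=cv2.findContours(m,cv2.RETR_EXTERNAL,cv2.CHAIN_APPROX_NONE); return max(cs,key=cv2.contourArea).reshape(-1,2)
def fit(C,px,z):
    p=plane(C,px,z)[:,:2].astype(np.float32); r=cv2.minAreaRect(p); return r,cv2.boxPoints(r)
def plate(C):
    hsv=cv2.cvtColor(C[0]["color"],cv2.COLOR_BGR2HSV)
    P=pts(C)
    reg=(np.abs(P[...,2]-66)<14)
    m=((hsv[...,2]>190)&(hsv[...,1]<40)&reg).astype(np.uint8)
    m=cv2.morphologyEx(m,cv2.MORPH_OPEN,np.ones((3,3)))
    return fit(C,rect(m),68),m
def loc(p,L):  # world xy -> ledge frame ; L=(x,y,yaw)
    c,s=np.cos(L[2]),np.sin(L[2]); d=np.asarray(p)-L[:2]; return d@np.array([[c,-s],[s,c]])
E
python3 - <<'E'
from meas import *
np.set_printoptions(precision=2,suppress=True)
C=cam("top"); P=pts(C); hsv=cv2.cvtColor(C[0]["color"],cv2.COLOR_BGR2HSV)
sel=np.zeros(P.shape[:2],np.uint8); sel[150:270,195:365]=1
deck=((P[...,2]>52)&(sel>0)).astype(np.uint8)
fence=((P[...,2]>71.5)&(sel>0)).astype(np.uint8)
c=rect(deck); 
print("deck all",fit(C,c,60))
h=cv2.convexHull(c); print(cv2.approxPolyDP(h,4,True).reshape(-1,2).tolist())
fc=rect(fence); print("fence",fit(C,fc,74))
(r,b),m=plate(C); print("plate",r,b)
for u,v in [(288,206),(240,220),(230,187),(169,221),(388,195),(316,265)]: print(u,v,P[v,u],C[0]["color"][v,u])
cv2.imwrite("pics/m.png",np.hstack([cv2.resize(x[150:270,180:380]*255,None,fx=2,fy=2) for x in (deck,m)]))
cv2.imwrite("pics/crop.png",cv2.resize(C[0]["color"][150:290,180:380],None,fx=4,fy=4))
E
```

```text
deck all (((530.8245849609375, 36.08280944824219), (164.17478942871094, 303.1205139160156), 7.100242614746094), array([[ 430.63,  176.33],
       [ 468.1 , -124.46],
       [ 631.02, -104.17],
       [ 593.55,  196.63]], dtype=float32))
[[336, 169], [346, 236], [219, 254], [211, 186]]
fence (((602.3175048828125, 45.59259796142578), (13.739896774291992, 297.17041015625), 7.069530010223389), array([[ 577.21,  192.2 ],
       [ 613.79, -102.71],
       [ 627.42, -101.02],
       [ 590.85,  193.89]], dtype=float32))
plate ((540.3568725585938, 12.921417236328125), (88.93804931640625, 128.85646057128906), 12.222414016723633) [[483.26  66.47]
 [510.54 -59.46]
 [597.46 -40.63]
 [570.18  85.3 ]]
288 206 [541.77  12.54  65.84] [226 227 229]
240 220 [511.95 125.08  60.6 ] [160 163 161]
230 187 [588.06 146.23  73.57] [157 160 157]
169 221 [518.03 303.11  16.59] [232 239 238]
388 195 [ 571.21 -234.23   14.27] [91 25 29]
316 265 [403.98 -51.83  16.6 ] [238 242 240]
```

View pics/crop.png

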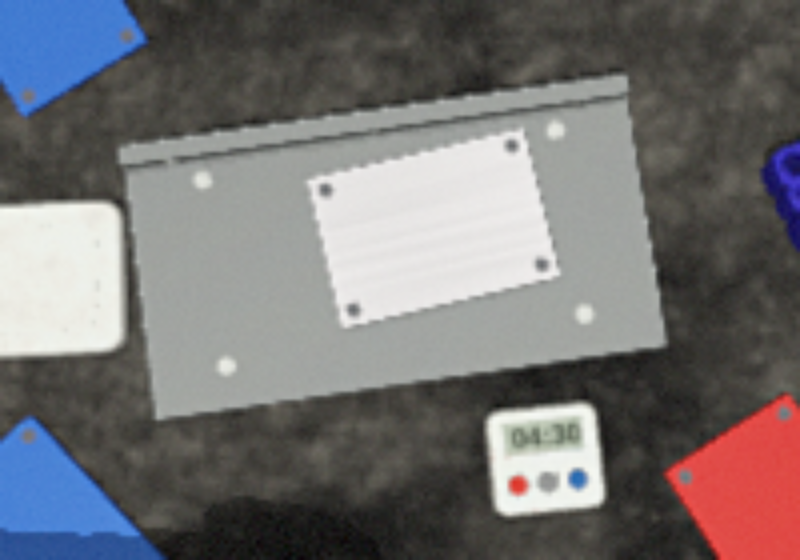

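>>> servo_tool(
  steps=[
    [[0.0124,-0.0248,-0.003],[0,0,0.96],1],
    [[0.0124,-0.0248,-0.003],[0,0,0.96],1],
    [[0.0124,-0.0248,-0.003],[0,0,0.96],1],
    [[0.0124,-0.0248,-0.003],[0,0,0.96],1],
    [[0.0124,-0.0248,-0.003],[0,0,0.96],1],
    [[0.0124,-0.0248,-0.003],[0,0,0.96],1],
    [[0.0124,-0.0248,-0.003],[0,0,0.96],1],
    [[0.0124,-0.0248,-0.003],[0,0,0.96],1],
  ],
)

```text
t: 0.82
ee_pos: [270.8, 401.3, 198.4]
orientation: [-0.224, -3.134, 0.0]
ft_force: [0.8, 0.3, 0.3]
width: 87.7
grasp_force: 0.0
```

>>> servo_tool(
  steps=[
    [[0.0124,-0.0248,-0.004],[0,0,0.96],1],
    [[0.0124,-0.0248,-0.004],[0,0,0.96],1],
    [[0.0124,-0.0248,-0.004],[0,0,0.96],1],
    [[0.0124,-0.0248,-0.004],[0,0,0.96],1],
    [[0.0124,-0.0248,-0.004],[0,0,0.96],1],
    [[0.0124,-0.0248,-0.004],[0,0,0.96],1],
    [[0.0124,-0.0248,-0.004],[0,0,0.96],1],
    [[0.0124,-0.0248,-0.004],[0,0,0.96],1],
  ],
)

```text
t: 1.48
ee_pos: [370.1, 203.0, 166.5]
orientation: [0.014, 3.141, 0.0]
ft_force: [0.4, 0.4, -0.1]
width: 87.2
grasp_force: 0.0
```

>>> servo_tool(
  steps=[
    [[0.0124,-0.0248,-0.005],[0,0,0.96],1],
    [[0.0124,-0.0248,-0.005],[0,0,0.96],1],
    [[0.0124,-0.0248,-0.005],[0,0,0.96],1],
    [[0.0124,-0.0248,-0.005],[0,0,0.96],1],
    [[0.0124,-0.0248,-0.005],[0,0,0.96],1],
    [[0.0124,-0.0248,-0.005],[0,0,0.96],1],
    [[0.0124,-0.0248,-0.005],[0,0,0.96],1],
    [[0.0,0.0,0],[0,0,0],1],
  ],
)

```text
t: 2.15
ee_pos: [458.4, 27.6, 131.1]
orientation: [-0.166, 3.137, -0.001]
ft_force: [0.6, 0.6, 0.4]
width: 88.2
grasp_force: 0.0
```

>>> servo_tool(
  steps=[
    [[0.0055,-0.0117,0],[0,0,0.5],1],
    [[0.0055,-0.0117,0],[0,0,0.5],1],
    [[0,0,-0.015],[0,0,0],1],
    [[0,0,-0.015],[0,0,0],1],
    [[0,0,-0.015],[0,0,0],1],
    [[0,0,-0.01],[0,0,0],1],
    [[0,0,-0.007],[0,0,0],1],
    [[0,0,-0.004],[0,0,0],1],
  ],
)

```text
t: 2.82
ee_pos: [467.1, 7.5, 64.9]
orientation: [0.197, -3.134, -0.0]
ft_force: [0.4, 0.1, 0.0]
width: 87.5
grasp_force: 0.0
```

Run:
```python
from meas import *
np.set_printoptions(precision=2,suppress=True)
L=np.array([529,36.3,np.radians(7.1)])
o=sensors.get_obs(); print(o["ee_pos"],o["orientation"],o["ft_force"],loc(o["ee_pos"][:2],L))
C=cam("scene"); cv2.imwrite("pics/scene1.png",cv2.resize(C[0]["color"][150:270,180:380],None,fx=4,fy=4))
```

```text
[467.12   7.49  64.91] [ 0.2  -3.13 -0.  ] [0.42 0.07 0.02] [-64.97 -20.94]
```

View pics/scene1.png

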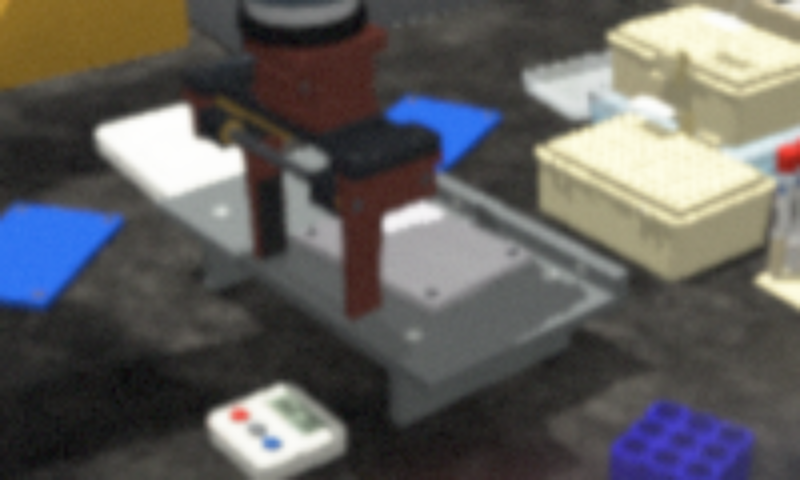

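The fingertips stand on the deck on the near side of the plate, at about (270,250) and (360,310) in the crop, and touch nothing. I'll push towards the fence.

>>> servo_tool(
  steps=[
    [[0.004,0.0005,-0.0012],[0,0,0],1],
    [[0.004,0.0005,0],[0,0,0],1],
    [[0.004,0.0005,0],[0,0,0],1],
    [[0.004,0.0005,0],[0,0,0],1],
    [[0.004,0.0005,0],[0,0,0],1],
    [[0.004,0.0005,0],[0,0,0],1],
    [[0.003,0.0004,0],[0,0,0],1],
    [[0.002,0.0002,0],[0,0,0],1],
  ],
)

```text
t: 3.53
ee_pos: [496.8, 10.9, 64.5]
orientation: [0.196, -3.135, 0.0]
ft_force: [-1.9, -0.5, 1.8]
width: 87.8
grasp_force: 1.1
```

```bash
cat > st.py <<'E'
from meas import *
np.set_printoptions(precision=2,suppress=True)
L=np.array([529,36.3,np.radians(7.1)])
o=sensors.get_obs(); w=o["orientation"]; print(o["t"],o["ee_pos"],"yaw",90-2*np.degrees(np.arctan(w[0]/w[1])),o["ft_force"],"loc",loc(o["ee_pos"][:2],L))
if __name__=="__main__":
    C=cam("top"); (r,b),m=plate(C); print("plate",r,"loc",loc(r[0],L)); print(loc(b,L))
E
python3 st.py
```

```text
3.5333 [496.83  10.85  64.55] yaw 97.16198176723128 [-1.89 -0.51  1.8 ] loc [-35.07 -21.28]
plate ((999.049560546875, -219.52023315429688), (234.1285400390625, 101.72798919677734), 88.31340026855469) loc [ 434.83 -311.96]
[[ 366.68 -419.88]
 [ 467.21 -435.42]
 [ 502.97 -204.04]
 [ 402.44 -188.5 ]]
```

>>> servo_tool(
  steps=[
    [[0.001,0.00012,-0.0005],[0,0,0],1],
    [[0.001,0.00012,0],[0,0,0],1],
    [[0.001,0.00012,0],[0,0,0],1],
    [[0.001,0.00012,0],[0,0,0],1],
    [[0,0,0],[0,0,0],1],
    [[0,0,0],[0,0,0],1],
    [[0,0,0],[0,0,0],1],
    [[0,0,0],[0,0,0],1],
  ],
)

```text
t: 4.25
ee_pos: [500.8, 11.3, 64.1]
orientation: [-0.196, 3.135, -0.0]
ft_force: [0.2, 0.4, 0.3]
width: 87.8
grasp_force: 0.0
```

Run:
```python
from st import *
C=cam("top"); cv2.imwrite("pics/top2.png",cv2.resize(C[0]["color"][140:290,180:380],None,fx=4,fy=4))
```

```text
4.25 [500.84  11.3   64.06] yaw 97.16331736302313 [0.17 0.44 0.29] loc [-31.04 -21.32]
```

View pics/top2.png

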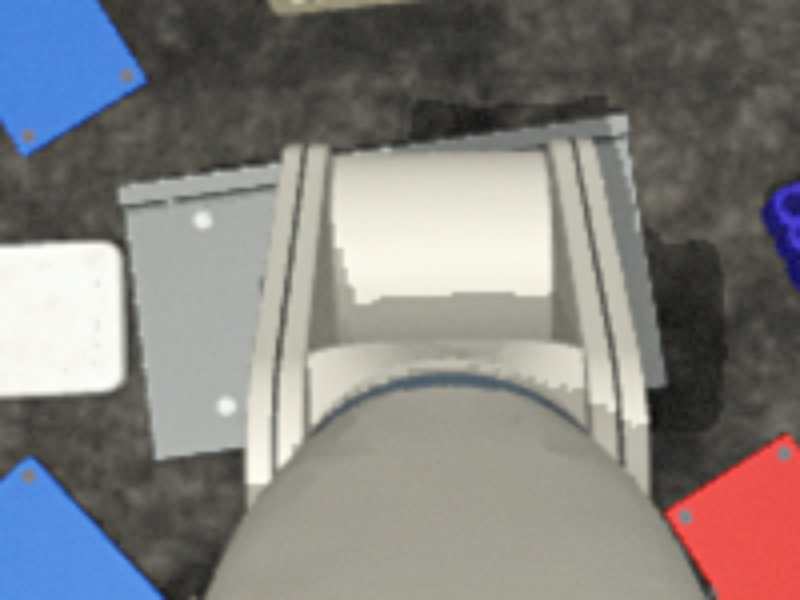

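The arm hides the plate from above, so I'll go by force and press on slowly until the fence resists.

>>> servo_tool(
  steps=[
    [[0.001,0.00012,0],[0,0,0],1],
    [[0.001,0.00012,0],[0,0,0],1],
    [[0.001,0.00012,0],[0,0,0],1],
    [[0,0,0],[0,0,0],1],
    [[0,0,0],[0,0,0],1],
    [[0,0,0],[0,0,0],1],
    [[0,0,0],[0,0,0],1],
    [[0,0,0],[0,0,0],1],
  ],
)

```text
t: 4.97
ee_pos: [501.0, 11.5, 63.7]
orientation: [0.196, -3.13, -0.0]
ft_force: [-7.6, -1.5, 5.3]
width: 87.9
grasp_force: 3.9
```

>>> servo_tool(
  steps=[
    [[0.001,0.00012,0],[0,0,0],1],
    [[0.001,0.00012,0],[0,0,0],1],
    [[0,0,0],[0,0,0],1],
    [[-0.004,-0.0005,0],[0,0,0],1],
    [[-0.01,-0.0012,0],[0,0,0],1],
    [[-0.01,-0.0012,0],[0,0,0],1],
    [[0,0,0.01],[0,0,0],1],
    [[0,0,0.03],[0,0,0],1],
  ],
)

```text
t: 5.63
ee_pos: [478.4, 9.0, 102.0]
orientation: [0.196, -3.129, -0.001]
ft_force: [0.1, 0.5, -0.2]
width: 88.0
grasp_force: 0.0
```

>>> servo_tool(
  steps=[
    [[0,0,0.03],[0,0,-6],0.5],
    [[0.007,-0.007,0],[0,0,-7],0],
    [[0.007,-0.007,0],[0,0,-7],0],
    [[0.007,-0.007,0],[0,0,-7],0],
    [[0.007,-0.007,0],[0,0,-7],0],
    [[0.007,-0.007,0],[0,0,-7],0],
    [[0.007,-0.007,0],[0,0,-7],0],
    [[0.007,-0.007,0],[0,0,-7],0],
  ],
)

```text
t: 6.3
ee_pos: [531.2, -40.4, 134.9]
orientation: [1.282, 2.867, 0.001]
ft_force: [0.2, -0.1, 0.1]
width: 43.9
grasp_force: 0.0
```

>>> servo_tool(
  steps=[
    [[0.007,-0.007,0],[0,0,-7],0],
    [[0.007,-0.007,0],[0,0,-7],0],
    [[0.007,-0.007,0],[0,0,-7],0],
    [[0.007,-0.007,0],[0,0,-7],0],
    [[0.007,-0.007,0],[0,0,-7],0],
    [[0.007,-0.007,0],[0,0,0],0],
    [[0,0,0],[0,0,0],0],
    [[0,0,0],[0,0,0],0],
  ],
)

```text
t: 6.97
ee_pos: [572.8, -82.2, 134.3]
orientation: [2.075, 2.359, 0.0]
ft_force: [-0.6, 0.3, -0.3]
width: 43.9
grasp_force: 0.0
```

Run:
```python
from st import *
print(o["width"])
C=cam("top"); (r,b),m=plate(C); print("plate",r,"loc",loc(r[0],L)); print(loc(b,L))
cv2.imwrite("pics/top3.png",np.hstack([cv2.resize(C[0]["color"][140:290,180:380],None,fx=2,fy=2),cv2.cvtColor(cv2.resize(m[140:290,180:380]*255,None,fx=2,fy=2),8)]))
```

```text
6.9667 [572.77 -82.21 134.33] yaw 7.33392925522746 [-0.56  0.28 -0.3 ] loc [  28.78 -123.01]
43.852646432855785
plate ((555.6046752929688, 18.275104522705078), (88.82809448242188, 114.30824279785156), 7.056003093719482) loc [ 24.17 -21.18]
[[-20.2   36.01]
 [-20.29 -78.3 ]
 [ 68.54 -78.36]
 [ 68.63  35.94]]
```

View pics/top3.png

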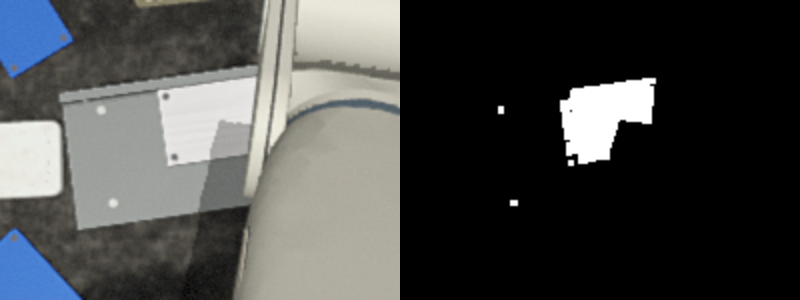

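The plate now lies flush with the fence: its yaw is 7.06° against the ledge's 7.1°, with its far edge at own x of about 68. Next I'll lower the tool behind its −y end.

>>> servo_tool(
  steps=[
    [[-0.006,-0.0007,-0.01],[0,0,-0.2],0],
    [[0,0,-0.015],[0,0,0],0],
    [[0,0,-0.015],[0,0,0],0],
    [[0,0,-0.015],[0,0,0],0],
    [[0,0,-0.008],[0,0,0],0],
    [[0,0,-0.004],[0,0,0],0],
    [[0,0,-0.003],[0,0,0],0],
    [[0,0,0],[0,0,0],0],
  ],
)

```text
t: 7.68
ee_pos: [566.5, -82.5, 63.9]
orientation: [-2.081, -2.353, 0.0]
ft_force: [0.2, -0.9, 0.4]
width: 43.8
grasp_force: 0.0
```

Run:
```python
from st import *
C=cam("scene"); cv2.imwrite("pics/scene2.png",cv2.resize(C[0]["color"][150:270,180:380],None,fx=4,fy=4))
```

```text
7.6833 [566.49 -82.54  63.91] yaw 7.003669977457747 [ 0.16 -0.9   0.39] loc [  22.51 -122.56]
```

View pics/scene2.png

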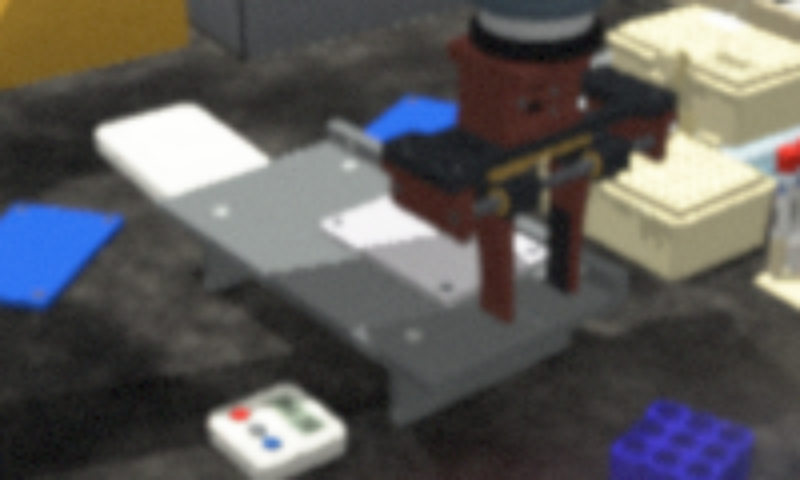

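The fingertips are behind the −y end, at about (500,310) and (570,285) in the crop, and clear of the fence. I'll push along +y at 60 mm/s.

>>> servo_tool(
  steps=[
    [[-0.0006,0.005,0],[0,0,0],0],
    [[-0.0006,0.005,0],[0,0,0],0],
    [[-0.0006,0.005,0],[0,0,0],0],
    [[-0.0006,0.005,0],[0,0,0],0],
    [[-0.0006,0.005,0],[0,0,0],0],
    [[-0.0006,0.005,0],[0,0,0],0],
    [[-0.0006,0.005,0],[0,0,0],0],
    [[-0.0006,0.005,0],[0,0,0],0],
  ],
)

```text
t: 8.4
ee_pos: [561.9, -42.3, 64.2]
orientation: [2.082, 2.352, 0.0]
ft_force: [-0.9, -3.1, 1.4]
width: 43.8
grasp_force: 1.3
```

>>> servo_tool(
  steps=[
    [[-0.0006,0.005,0],[0,0,0],0],
    [[-0.0006,0.005,0],[0,0,0],0],
    [[-0.0006,0.005,0],[0,0,0],0],
    [[-0.0006,0.005,0],[0,0,0],0],
    [[-0.0006,0.005,0],[0,0,0],0],
    [[-0.0006,0.005,0],[0,0,0],0],
    [[-0.0006,0.005,0],[0,0,0],0],
    [[-0.0006,0.005,0],[0,0,0],0],
  ],
)

```text
t: 9.07
ee_pos: [556.9, -2.2, 64.0]
orientation: [-2.082, -2.352, 0.0]
ft_force: [0.1, -3.0, 1.7]
width: 43.9
grasp_force: 1.3
```

```bash
python3 st.py
```

```text
9.0667 [556.86  -2.2   63.98] yaw 6.962539257426485 [ 0.07 -3.02  1.73] loc [ 22.89 -41.65]
plate ((999.9404296875, -218.8495635986328), (233.07579040527344, 99.19595336914062), 88.60673522949219) loc [ 435.79 -311.4 ]
[[ 369.53 -419.34]
 [ 467.63 -433.99]
 [ 502.06 -203.47]
 [ 403.95 -188.82]]
```

>>> servo_tool(
  steps=[
    [[-0.0006,0.005,0],[0,0,0],0],
    [[-0.0006,0.005,0],[0,0,0],0],
    [[-0.0006,0.005,0],[0,0,0],0],
    [[-0.0006,0.005,0],[0,0,0],0],
    [[-0.0006,0.005,0],[0,0,0],0],
    [[-0.0006,0.005,0],[0,0,0],0],
    [[-0.0006,0.005,0],[0,0,0],0],
    [[-0.0006,0.005,0],[0,0,0],0],
  ],
)

```text
t: 9.78
ee_pos: [552.0, 37.9, 63.9]
orientation: [-2.082, -2.352, 0.0]
ft_force: [0.2, -1.9, -0.5]
width: 43.9
grasp_force: 0.7
```

>>> servo_tool(
  steps=[
    [[-0.0006,0.005,0],[0,0,0],0],
    [[-0.0006,0.005,0],[0,0,0],0],
    [[-0.0006,0.005,0],[0,0,0],0],
    [[-0.0006,0.005,0],[0,0,0],0],
    [[-0.0006,0.005,0],[0,0,0],0],
    [[-0.0006,0.005,0],[0,0,0],0],
    [[-0.0005,0.004,0],[0,0,0],0],
    [[-0.0002,0.002,0],[0,0,0],0],
  ],
)

```text
t: 10.45
ee_pos: [547.6, 73.9, 63.9]
orientation: [-2.082, -2.353, 0.0]
ft_force: [-0.2, -2.0, -0.5]
width: 44.0
grasp_force: 0.9
```

Run:
```python
from st import *
C=cam("top"); c=C[0]["color"]
h=cv2.cvtColor(c,cv2.COLOR_BGR2HSV); P=pts(C)
m=((h[...,2]>190)&(h[...,1]<40)&(abs(P[...,2]-66)<14)).astype(np.uint8); m[:,:150]=0; m[:,260:]=0
m=cv2.morphologyEx(m,cv2.MORPH_OPEN,np.ones((3,3)))
r,b=fit(C,rect(m),68); print(r); print(loc(b,L))
cv2.imwrite("pics/top4.png",np.hstack([cv2.resize(c[140:290,130:330],None,fx=2,fy=2),cv2.cvtColor(cv2.resize(m[140:290,130:330]*255,None,fx=2,fy=2),8)]))
```

```text
10.45 [547.65  73.9   63.94] yaw 6.988304120155988 [-0.23 -1.97 -0.52] loc [23.15 35.  ]
((797.282958984375, 89.86980438232422), (26.438335418701172, 14.967288970947266), 88.83048248291016)
[[263.54   7.99]
 [278.35   5.84]
 [282.15  32.  ]
 [267.34  34.16]]
```

View pics/top4.png

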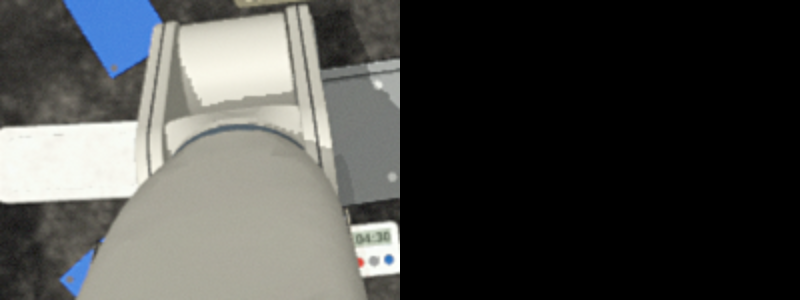

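The arm blocks the top view again. I'll go on most of the remaining way, back off and measure.

>>> servo_tool(
  steps=[
    [[-0.0002,0.002,0],[0,0,0],0],
    [[-0.0003,0.003,0],[0,0,0],0],
    [[-0.0004,0.003,0],[0,0,0],0],
    [[-0.0004,0.003,0],[0,0,0],0],
    [[-0.0002,0.002,0],[0,0,0],0],
    [[0,0.001,0],[0,0,0],0],
    [[0,0,0],[0,0,0],0],
    [[0,0,0],[0,0,0],0],
  ],
)

```text
t: 11.17
ee_pos: [546.7, 87.6, 64.1]
orientation: [2.082, 2.352, 0.001]
ft_force: [0.2, 0.5, 0.8]
width: 43.9
grasp_force: 0.0
```

>>> servo_tool(
  steps=[
    [[0.001,-0.008,0],[0,0,0],0],
    [[0.002,-0.016,0],[0,0,0],0],
    [[0.004,-0.03,0.02],[0,0,0],0],
    [[0.004,-0.03,0.02],[0,0,0],0],
    [[0.004,-0.03,0.02],[0,0,0],0],
    [[0.004,-0.03,0],[0,0,0],0],
    [[0.002,-0.02,0],[0,0,0],0],
    [[0,0,0],[0,0,0],0],
  ],
)

```text
t: 11.83
ee_pos: [568.4, -80.7, 124.8]
orientation: [2.085, 2.347, 0.002]
ft_force: [0.2, -0.2, 0.1]
width: 43.7
grasp_force: 0.0
```

```bash
cat > look.py <<'E'
from st import *
C=cam("top"); c=C[0]["color"]
h=cv2.cvtColor(c,cv2.COLOR_BGR2HSV); P=pts(C)
q=loc(P[...,:2].reshape(-1,2),L).reshape(P.shape[0],-1,2)
ok=(P[...,2]>57)&(P[...,2]<77)&(q[...,0]>-75)&(q[...,0]<85)&(q[...,1]<230)&(q[...,1]>-140)
m=((h[...,2]>180)&(h[...,1]<40)&ok).astype(np.uint8)
m=cv2.morphologyEx(m,cv2.MORPH_OPEN,np.ones((3,3)))
r,b=fit(C,rect(m),68); print(r,"loc",loc(r[0],L)); print(loc(b,L))
import sys
cv2.imwrite(sys.argv[1],np.hstack([cv2.resize(c[140:290,130:330],None,fx=2,fy=2),cv2.cvtColor(cv2.resize(m[140:290,130:330]*255,None,fx=2,fy=2),8)]))
E
python3 look.py pics/top5.png
```

```text
11.8333 [568.36 -80.66 124.78] yaw 6.754137239012749 [ 0.23 -0.24  0.09] loc [  24.6  -120.92]
((537.5196533203125, 161.48489379882812), (90.15653228759766, 129.0154266357422), 7.082810401916504) loc [ 23.93 123.17]
[[-21.13 187.69]
 [-21.17  58.68]
 [ 68.99  58.65]
 [ 69.03 187.67]]
```

View pics/top5.png

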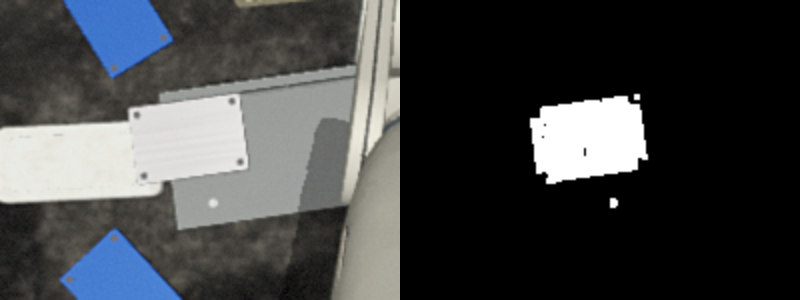

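The plate is square at 7.08°, against the fence, and overhangs about 38 mm. It needs about 5.5 mm more.

>>> servo_tool(
  steps=[
    [[-0.0036,0.0252,0],[0,0,0.3],0],
    [[-0.0036,0.0252,0],[0,0,0],0],
    [[-0.0036,0.0252,0],[0,0,0],0],
    [[-0.0036,0.0252,0],[0,0,0],0],
    [[-0.0036,0.0252,0],[0,0,0],0],
    [[-0.0036,0.0252,0],[0,0,0],0],
    [[0,0,0],[0,0,0],0],
    [[0,0,-0.02],[0,0,0],0],
  ],
)

```text
t: 12.55
ee_pos: [547.6, 76.8, 106.4]
orientation: [2.07, 2.359, 0.007]
ft_force: [1.1, -0.2, -0.2]
width: 43.6
grasp_force: 0.0
```

>>> servo_tool(
  steps=[
    [[0,0,-0.02],[0,0,0],0],
    [[0,0,-0.01],[0,0,0],0],
    [[0,0,-0.007],[0,0,0],0],
    [[0,0,-0.0035],[0,0,0],0],
    [[0,0,0],[0,0,0],0],
    [[0,0,0],[0,0,0],0],
    [[0,0,0],[0,0,0],0],
    [[0,0,0],[0,0,0],0],
  ],
)

```text
t: 13.22
ee_pos: [546.3, 74.5, 64.2]
orientation: [2.076, 2.357, 0.002]
ft_force: [1.1, 0.2, -0.7]
width: 43.9
grasp_force: 0.0
```

```bash
python3 -c "import st"
```

```text
13.2167 [546.32  74.45  64.21] yaw 7.250797142331507 [ 1.09  0.18 -0.72] loc [21.9  35.72]
```

>>> servo_tool(
  steps=[
    [[-0.0004,0.003,0],[0,0,-0.15],0],
    [[-0.0004,0.003,0],[0,0,0],0],
    [[-0.0004,0.003,0],[0,0,0],0],
    [[-0.0004,0.003,0],[0,0,0],0],
    [[-0.0004,0.003,0],[0,0,0],0],
    [[-0.0002,0.002,0],[0,0,0],0],
    [[0,0.001,0],[0,0,0],0],
    [[0,0,0],[0,0,0],0],
  ],
)

```text
t: 13.88
ee_pos: [543.5, 92.7, 63.5]
orientation: [-2.079, -2.355, 0.0]
ft_force: [-0.4, 0.1, 0.3]
width: 44.1
grasp_force: 0.2
```

```bash
python3 -c "import st"
```

```text
13.8833 [543.52  92.72  63.51] yaw 7.1260803983617365 [-0.44  0.11  0.32] loc [21.38 54.19]
```

>>> servo_tool(
  steps=[
    [[0.001,-0.008,0],[0,0,0],0],
    [[0.002,-0.016,0],[0,0,0],0],
    [[0,0,0.02],[0,0,0],0],
    [[0,0,0.02],[0,0,0],0],
    [[0,0,0.02],[0,0,0],0],
    [[-0.0068,0.006,0],[0,0,7],0],
    [[-0.0068,0.006,0],[0,0,7],0],
    [[-0.0068,0.006,0],[0,0,7],1],
  ],
)

```text
t: 14.55
ee_pos: [526.3, 86.2, 123.9]
orientation: [1.608, 2.698, 0.001]
ft_force: [0.2, -1.0, -0.2]
width: 47.4
grasp_force: 0.0
```

>>> servo_tool(
  steps=[
    [[-0.0068,0.006,0],[0,0,7],1],
    [[-0.0068,0.006,0],[0,0,7],1],
    [[-0.0068,0.006,0],[0,0,7],1],
    [[-0.0068,0.006,0],[0,0,7],1],
    [[-0.0068,0.006,0],[0,0,7],1],
    [[-0.0068,0.006,0],[0,0,7],1],
    [[-0.0068,0.006,0],[0,0,7],1],
    [[-0.0068,0.006,0],[0,0,7],1],
  ],
)

```text
t: 15.22
ee_pos: [471.5, 134.4, 123.4]
orientation: [-0.153, -3.138, -0.0]
ft_force: [-0.1, -0.5, -0.6]
width: 87.4
grasp_force: 0.0
```

>>> servo_tool(
  steps=[
    [[-0.0068,0.006,0],[0,0,7],1],
    [[-0.0068,0.006,0],[0,0,6],1],
    [[0,0,0],[0,0,0],1],
    [[0,0,0],[0,0,0],1],
    [[0,0,0],[0,0,0],1],
    [[0,0,0],[0,0,0],1],
    [[0,0,0],[0,0,0],1],
    [[0,0,0],[0,0,0],1],
  ],
)

```text
t: 15.88
ee_pos: [458.4, 146.2, 123.4]
orientation: [0.193, -3.136, 0.0]
ft_force: [-0.8, -0.7, -0.6]
width: 87.6
grasp_force: 0.0
```

```bash
python3 -c "import st"
```

```text
15.8833 [458.42 146.24 123.43] yaw 97.03737644534962 [-0.75 -0.67 -0.61] loc [-56.45 117.82]
```

>>> servo_tool(
  steps=[
    [[0,0,-0.015],[0,0,0],1],
    [[0,0,-0.015],[0,0,0],1],
    [[0,0,-0.015],[0,0,0],1],
    [[0,0,-0.008],[0,0,0],1],
    [[0,0,-0.004],[0,0,0],1],
    [[0,0,-0.0025],[0,0,0],1],
    [[0.004,0.0005,0],[0,0,0],1],
    [[0.004,0.0005,0],[0,0,0],1],
  ],
)

```text
t: 16.55
ee_pos: [466.8, 147.6, 64.4]
orientation: [-0.195, 3.135, 0.0]
ft_force: [0.4, -0.5, 0.4]
width: 87.6
grasp_force: 0.0
```

>>> servo_tool(
  steps=[
    [[0.004,0.0005,0],[0,0,0],1],
    [[0.004,0.0005,0],[0,0,0],1],
    [[0.003,0.0004,0],[0,0,0],1],
    [[0.002,0.0002,0],[0,0,0],1],
    [[0.001,0.0001,0],[0,0,0],1],
    [[0.001,0.0001,0],[0,0,0],1],
    [[0,0,0],[0,0,0],1],
    [[0,0,0],[0,0,0],1],
  ],
)

```text
t: 17.22
ee_pos: [481.0, 149.3, 63.9]
orientation: [0.195, -3.135, 0.0]
ft_force: [0.0, -0.1, -0.6]
width: 87.9
grasp_force: 0.0
```

```bash
python3 -c "import st"
```

```text
17.2167 [481.02 149.27  63.94] yaw 97.11234383379362 [ 0.02 -0.07 -0.64] loc [-33.65 118.04]
```

Now a gentle press until there is force, then I'll release and back off.

>>> servo_tool(
  steps=[
    [[0.001,0.0001,0],[0,0,0],1],
    [[0.001,0.0001,0],[0,0,0],1],
    [[0.001,0.0001,0],[0,0,0],1],
    [[0.001,0.0001,0],[0,0,0],1],
    [[0.001,0.0001,0],[0,0,0],1],
    [[0,0,0],[0,0,0],1],
    [[0,0,0],[0,0,0],1],
    [[0,0,0],[0,0,0],1],
  ],
)

```text
t: 17.88
ee_pos: [483.9, 149.4, 63.6]
orientation: [0.194, -3.131, 0.001]
ft_force: [-6.3, 0.4, 5.5]
width: 87.8
grasp_force: 3.3
```

```bash
python3 -c "import st"
```

```text
17.8833 [483.94 149.44  63.63] yaw 97.10796542526406 [-6.31  0.45  5.51] loc [-30.73 117.84]
```

>>> servo_tool(
  steps=[
    [[-0.005,-0.0006,0],[0,0,0],1],
    [[-0.008,-0.001,0],[0,0,0],1],
    [[-0.01,-0.0012,0],[0,0,0],1],
    [[0,0,0.02],[0,0,0],1],
    [[0,0,0.03],[0,0,0],1],
    [[0,0,0.03],[0,0,0],1],
    [[0,0,0.02],[0,0,0],1],
    [[0,-0.02,0],[0,0,0],1],
  ],
)

```text
t: 18.55
ee_pos: [465.5, 129.2, 168.0]
orientation: [-0.197, 3.127, 0.003]
ft_force: [1.1, 0.2, -0.6]
width: 87.7
grasp_force: 0.0
```

>>> servo_tool(
  steps=[
    [[0,-0.03,0],[0,0,0],1],
    [[0,-0.03,0],[0,0,0],1],
    [[0,-0.03,0],[0,0,0],1],
    [[0,-0.03,0],[0,0,0],1],
    [[0,-0.03,0],[0,0,0],1],
    [[0,-0.03,0],[0,0,0],1],
    [[0,-0.02,0],[0,0,0],1],
    [[0,0,0],[0,0,0],1],
  ],
)

```text
t: 19.22
ee_pos: [462.7, -75.6, 164.0]
orientation: [-0.19, 3.135, -0.001]
ft_force: [0.2, 0.7, 0.4]
width: 87.8
grasp_force: 0.0
```

```bash
python3 look.py pics/top6.png
```

```text
19.2167 [462.68 -75.59 163.99] yaw 96.93874101642857 [0.15 0.74 0.36] loc [ -79.64 -102.83]
((537.2769775390625, 166.86375427246094), (89.24604034423828, 129.24835205078125), 7.358692646026611) loc [ 24.35 128.54]
[[-20.56 192.96]
 [-19.98  63.71]
 [ 69.27  64.12]
 [ 68.68 193.36]]
```

View pics/top6.png

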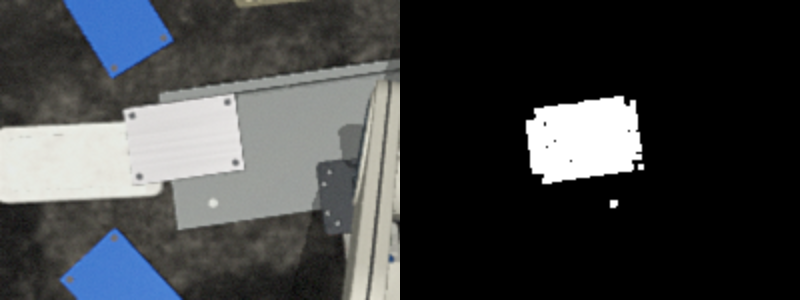

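The plate lies flush along the fence and overhangs about 43 mm, a third of its 130 mm length. The tray is where it was and the hand is clear.

```bash
python3 -c "
from workcell import close_job; print(close_job())"
```

```text
the job is handed in; nothing more can be done
None
```

I pushed the plate flush along the fence and slid it until it stuck out about 43 mm (a third of its length) over the tray end, then handed the job in at about 19 s with the hand clear and the tray, block and timer never touched.

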